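# Router-bit block back into its drawer, drawer pressed into its push-push latch

## Task

Take the wooden router-bit block by its grip and set it down fully into the empty bay of the open drawer, without dropping it. Then push the drawer in, without slamming it, until its push-push latch catches; let go and check that it has stayed shut, for the latch is worn and does not always catch the first time: if the drawer comes back out, press it in again. Leave everything else on the bench where it is.

Things in the scene. Friction and masses are not known exactly. Their poses are not given: they have to be found in the camera images.
- bit_block_centre (a point): router-bit block, the only block with a grip: wood, 110 (x) x 58 (y) x 24 mm high, lower edges chamfered 3 mm, three router bits standing at each end (at x +-39 mm, tops at most 51 mm above the underside). Mass 0.28 to 0.46 kg. The point is its centre, 33 mm above the underside; x along the block, z up. Either end may face the drawer's front.
- bit_block_grip (a point): upright flat wooden grip in the middle of the block: 34 mm along the block's x, 16 mm thick in y, from 24 to 66 mm above the underside. The point lies on its axis, 55 mm above the underside. Axes as the block.
- bay (a point): the drawer's empty bay: centre of its floor, 19 mm above the bench, moving with the drawer. Inside 114 (x) x 62 mm (y): 2 mm to spare on each side of the block. Side and back walls stand 34 mm above this floor, the front wall (the drawer's front) 78 mm. x points into the unit, z up. Seated, the block's centre is 33 mm above this point; a block not sitting down fouls the unit (71 mm of room).
- drawer: drawer; the point is the middle of the lower edge of its front panel's outer face, at bench level. x points into the unit (the way to push), y along the front, z up. Front panel: plain, no handle, 286 mm wide (y), from 3 to 97 mm above the bench, 18 mm thick. The bay's centre lies 75 mm behind the outer face, 30 mm to -y. Other compartments are full, nothing in them above their 34 mm walls.
- drawer_unit: low plywood unit that holds the drawer, fixed to the bench: 260 deep (x), 290 wide (y), 100 mm high; origin at the centre of its underside, x away from the drawer's front. The drawer slides to -x.
- drawer_slide (a joint): how far the drawer is out, m: 0 at its end stop, about 0.007 latched, 0.125 to 0.155 at the start. Slides with 1 to 3 N; over the last 36 mm a spring pushes back, 3 N rising to 7 N. It latches only if pressed to the end stop, then let go; else the spring sends it back to 0.035 or more. On some starts the first press cannot catch; the next does. Pressing a latched drawer home releases it.
- drill_stand: bystander: wooden block 80 x 50 x 26 mm with upright twist drills, up to 85 mm high; origin at the centre of its underside
- wire_spool: bystander: upright spool of wire, 72 mm in diameter, 74 mm high; origin at the centre of its underside
- bench_plane: bystander: iron hand plane, 240 x 60 mm, about 85 mm high; origin at the centre of its sole
- pliers: bystander: pliers lying flat, about 185 mm long, 14 mm high; origin under the pivot
- paint_brush: bystander: paint brush lying flat, 200 mm long; origin under its middle
- try_square: bystander: try square lying on the drawer unit, 16 mm high; origin under the middle of its stock

How it is judged:
By the outcome, as a careful person would: the job done as asked, in the order asked, and still so for the second after the job is handed in, with the robot touching nothing.
It also fails if it takes over 64 s, if anything falls off the work surface, if the arm or the gripper's body presses on something with over 40 N, if the wrist force passes 120 N, or if a joint passes its speed limit or range.

## Robot

A 6-joint arm with a two-finger parallel gripper is mounted at the origin on the work surface. World frame = base frame: x ahead of the robot, y to its left, z up, the work surface at z = 0. Lengths are in m, angles in rad, forces in N, time in s.
With the tool pointing down it reaches from about 0.375 to 0.975 m from the base axis. Payload 3.8 kg.
Tool frame: the origin (TCP) lies midway between the tips of the shut fingers; the grasp point (between the pads) lies 19 mm behind it; z points along the fingers, y is the line along which they close (so a half turn about z gives the same grasp; the last joint's range is limited). The gripper opens to 85 mm and grips with 20 to 120 N. Pads are 22 mm wide; open, the fingers measure 114 mm over their backs; the gripper's body (76 mm by 85 mm) begins 54 mm behind the grasp point. The pads swing forward as they close: fully open they stand 13 mm farther back than shut.
Start: joints at [-1.251, 0.264, 1.604, -0, 1.274, -0.037], TCP at [0.236, -0.632, 0.231] pointing down, gripper open.
Joint ranges: [-2.63, 2.63], [-0.94, 2.18], [0.31, 2.57], [-1.31, 4.45], [0, 2.66], [-2.55, 2.55]. Speed limits (rad/s): [2.57, 2.57, 3.14, 3.14, 3.14, 3.14].

## Interface

Orientations are given as a 3x3 rotation matrix whose columns are the frame's x, y, z axes.
In Python, from workcell import r, cams, recognise, cut_out, tip_of gives the robot as it stands.
- The arm moves only by the tool jog_arm, never from a script. Its arguments are lists of equal length, an entry for each row: "linear": the shift along the tool's x, y, z in mm, a list of three; "turn": the turn, a rotation vector about the tool's x, y, z in units of 6 degrees (1.0 is 6 degrees), a list of three; "jaw": the closure, from 0 (fully open) to 1 (shut). A call has 1 to 12 rows; each row is the pose to reach, as a shift and turn from the pose commanded when the call began, along the tool's axes at that moment; what a row does not reach only later rows make up. A row lasts 1/12 s, in which the tool goes at most 41.7 mm and 7.16 degrees, less where a joint would pass 70% of its speed; a pose out of reach is approached as far as the arm can. A call with a gripper value outside its range is refused whole. The fingers move at their own pace and stop on an object; "newtons" is the grip in N (left out, the last holds). Time passes only in rows, so rows that repeat a pose let the fingers close. It gives the time, the measured TCP pose, the force, the opening and the grip force at its end, in the units of the state.
- r.get_state(): the state, without advancing time (a new reading comes with each control period).
- cams.snapshot(name): name is "scene" or "top" or "wrist"; returns (picture, depth): 400x640x3 uint8, red, green, blue; 400x640 float32, m along the optical axis (not along the pixel's ray), 0 where there is no reading.
- cams.camera_info(name): a dict with "fovy" (degrees; the focal length in pixels is half the picture's height over the tangent of half this angle, whatever the lens; pixels are square), "cx", "cy" (the principal point, pixels), "extrinsics" (4x4, takes a point from world to camera coordinates). Camera axes: x right, y down, z forward; pixel columns grow to the right and rows downward; lengths in m; the calibration is good to about 2 mm. A picture is of the moment at which its call begins: read the wrist's pose just before it. camera_info takes no time and is no camera call; for the wrist camera it gives the pose at the moment of the call.
- r.finish_job(): hands the job in; it is judged then, once.
Trained networks look in the newest picture that a camera, given by its name, has taken for a name from the list of things; names that differ only in an ending like _2 or _b are one class to them, and where a whole thing is asked for, a point or a joint stands for the part that bears it (a point fixed in the world has none). Each returns a list of dicts, best first, with "p" (0 to 1); they miss things now and then, are a little off and sometimes report something else, mostly with a low value. They report only what shows in the picture. A call takes as long as a camera call.
- recognise(camera, thing): "position" ([column, row] in pixels, amid what is visible of it).
- cut_out(camera, thing): "mask" (400x640 bool, what is visible of it) and "position" ([column, row] in pixels, amid what is visible of it).
- tip_of(camera, thing): "position" ([column, row] in pixels: a listed point, or the origin of a listed thing).
The state is a dict: "time": time; "joint_pos": joint angles; "qvel": joint speeds; "joint_efforts": joint torques, N m; "eef_pos": TCP position; "eef_rot": TCP orientation; "contact_force": force on the tool from outside, world axes, zero at the start; "moment": the same for the moment, N m; "grip_width": opening from 0.0 (shut) to 1.0 (fully open); "finger_force": force on a finger pad.
Only numpy, scipy, OpenCV 4.12 (cv2) and the standard library are available. Lean on these libraries where they do the work, as an engineer would, in place of code of your own. Each camera call takes 0.05 s, during which the arm holds its last target. There are 200 camera calls.

## Working session

There is one attempt and no reset: what is moved stays moved. The work goes in short steps, Python scripts to look and compute and a tool call to move; the robot and the scene stay as the last step left them, time stands still between calls to the robot, and variables do not carry over. Pictures are saved under pics/ and viewed, at most 10 in all, crops included, and the job is handed in when it is done.

Besides the shell and the picture viewer there is one more tool, called after "Request:" as a command line: name --argument value ..., lists and objects as JSON in quotes. jog_arm: Moves the arm, as the interface text tells. Its arguments: {"type":"object","properties":{"linear":{"type":"array"},"turn":{"type":"array"},"jaw":{"type":"array"},"newtons":{"type":"number"}},"required":["linear","turn","jaw"]}

```bash
mkdir -p pics
cat > h.py <<'E'
import numpy as np, cv2
from workcell import r, cams, recognise, cut_out, tip_of
def K(n):
    i=cams.camera_info(n); f=200/np.tan(np.radians(i["fovy"])/2); return f,i["cx"],i["cy"],np.array(i["extrinsics"])
def unproj(k,u,v,d):
    f,cx,cy,E=k; p=np.stack([(u-cx)/f*d,(v-cy)/f*d,d],-1); return (p-E[:3,3])@E[:3,:3]
def onplane(k,u,v,z):
    f,cx,cy,E=k; R=E[:3,:3]; o=-R.T@E[:3,3]; d=R.T@np.array([(u-cx)/f,(v-cy)/f,1]); return o+d*(z-o[2])/d[2]
def cloud(k,D,m=None):
    v,u=np.nonzero((D>0)&(m if m is not None else True)); return unproj(k,u,v,D[v,u])
E
python3 - <<'E'
from h import *
for n in ["top","scene"]:
    P,D=cams.snapshot(n); k=K(n); cv2.imwrite(f"pics/{n}0.png",P[:,:,::-1])
    for t,z in [("bit_block_centre",.033),("bit_block_grip",.055),("bay",.019),("drawer",0),("drawer_unit",0),("wire_spool",0),("drill_stand",0),("bench_plane",0)]:
        l=tip_of(n,t)[:2]
        for a in l:
            u,v=a["position"]; print(n,t,round(a["p"],2),np.round([u,v]),np.round(onplane(k,u,v,z),3))
s=r.get_state(); print(s["time"],s["eef_pos"],s["eef_rot"])
E
```

```text
top bit_block_centre 0.97 [420. 229.] [ 0.438 -0.274  0.033]
top bit_block_centre 0.41 [329. 258.] [ 0.367 -0.027  0.033]
top bit_block_grip 0.65 [418. 225.] [ 0.445 -0.265  0.055]
top bay 0.75 [301. 192.] [0.554 0.048 0.019]
top drawer 0.74 [292. 223.] [0.469 0.074 0.   ]
top drawer_unit 0.87 [284. 123.] [0.769 0.096 0.   ]
top drawer_unit 0.32 [402. 128.] [ 0.738 -0.249  0.   ]
top wire_spool 0.82 [463. 198.] [ 0.525 -0.408  0.   ]
top drill_stand 0.55 [408. 177.] [ 0.592 -0.259  0.   ]
top bench_plane 0.81 [202. 308.] [0.242 0.326 0.   ]
top bench_plane 0.27 [295. 222.] [0.472 0.066 0.   ]
scene bit_block_grip 0.6 [272. 160.] [ 0.445 -0.282  0.055]
scene bay 0.6 [336. 233.] [0.551 0.051 0.019]
scene bay 0.41 [253. 202.] [ 0.606 -0.251  0.019]
scene drawer 0.76 [351. 222.] [0.483 0.067 0.   ]
scene drawer_unit 0.84 [311. 294.] [0.763 0.087 0.   ]
scene drawer_unit 0.59 [238. 172.] [ 0.528 -0.383  0.   ]
scene wire_spool 0.65 [236. 168.] [ 0.518 -0.402  0.   ]
scene drill_stand 0.79 [256. 200.] [ 0.587 -0.255  0.   ]
scene bench_plane 0.21 [354. 222.] [0.475 0.075 0.   ]
0.9 [ 0.23573286 -0.63250341  0.23129762] [[ 9.37030158e-01  3.49248453e-01 -8.37013576e-06]
 [ 3.49248453e-01 -9.37030158e-01 -3.79066953e-05]
 [-2.10819243e-05  3.25964597e-05 -9.99999999e-01]]
```

View pics/top0.png

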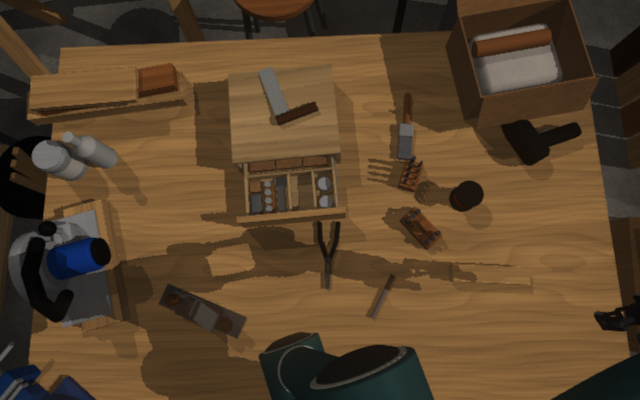

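Run:
```python
from h import *
P,D=cams.snapshot("top"); k=K("top")
for t in ["bit_block_centre","drawer_unit","drawer","bit_block_grip"]:
    for a in cut_out("top",t)[:1]:
        c=cloud(k,D,a["mask"]); print(t,a["p"],len(c),np.round(np.percentile(c,[2,50,98],axis=0),3).tolist())
        if t=="bit_block_centre": 
            for lo,hi in [(.014,.03),(.05,.08)]:
                b=c[(c[:,2]>lo)&(c[:,2]<hi)]; print(lo,len(b),cv2.minAreaRect(b[:,:2].astype(np.float32)))
c=cloud(k,D)
# unit top plane & front panel top
for lo,hi,nm in [(.098-.006,.106,"top")]:
    b=c[(c[:,2]>lo)&(c[:,2]<hi)&(c[:,0]>.4)&(c[:,1]>-.15)&(c[:,1]<.35)]
    f=b[b[:,0]<.58]; print(nm,len(b),len(f), cv2.minAreaRect(f[:,:2].astype(np.float32)), np.round(np.median(f,axis=0),3)); 
    u=b[b[:,0]>.58]; print(cv2.minAreaRect(u[:,:2].astype(np.float32)))
print(k[0], -k[3][:3,:3].T@k[3][:3,3])
```

```text
bit_block_centre 0.72 915 [[0.392, -0.321, 0.001], [0.44, -0.275, 0.024], [0.492, -0.232, 0.067]]
0.014 587 ((0.44294285774230957, -0.27835777401924133), (0.10979917645454407, 0.05913785099983215), 39.83928680419922)
0.05 109 ((0.4497268497943878, -0.28595250844955444), (0.084165059030056, 0.04126374050974846), 52.88157272338867)
drawer_unit 0.8 14786 [[0.468, -0.052, 0.015], [0.657, 0.079, 0.097], [0.881, 0.224, 0.103]]
drawer 0.61 6155 [[0.463, -0.052, 0.013], [0.553, 0.075, 0.038], [0.642, 0.201, 0.098]]
bit_block_grip 0.71 957 [[0.392, -0.323, -0.001], [0.44, -0.275, 0.024], [0.492, -0.23, 0.067]]
top 9676 748 ((0.4776693880558014, 0.07074388116598129), (0.018671857193112373, 0.28402820229530334), 3.802687883377075) [0.477 0.069 0.096]
((0.7621870040893555, 0.0894114151597023), (0.26723286509513855, 0.290692001581192), 3.7615110874176025)
422.6638690662712 [ 0.30270584 -0.05094877  1.17869156]
```

The picture shows the block at about (420,229) with its long axis at 40°, and the drawer front near (292,216) at a yaw of 3.8°. The pliers lie in front of it at (328,255). I'll move above the block first.

Request:
jog_arm --linear '[[10,-8,0],[32,-26,1],[64,-52,2],[95,-78,3],[127,-104,4],[159,-130,5],[190,-156,6],[222,-182,7],[254,-207,8],[286,-233,9],[308,-252,10],[317,-259,10]]' --turn '[[0,0,-0.1],[0,0,-0.3],[0,0,-0.6],[0,0,-1],[0,0,-1.3],[0,0,-1.6],[0,0,-1.9],[0,0,-2.3],[0,0,-2.6],[0,0,-2.9],[0,0,-3.1],[0,0,-3.23]]' --jaw '[0,0,0,0,0,0,0,0,0,0,0,0]'

```text
time: 2.15
eef_pos: [0.4435, -0.2746, 0.2212]
eef_rot: [[0.765, 0.644, 0.0], [0.644, -0.765, 0.002], [0.002, -0.001, -1.0]]
contact_force: [0.3, 0.1, -0.3]
grip_width: 1.003
finger_force: 0.0
```

```bash
cat > blk.py <<'E'
from h import *
s=r.get_state(); k=K("wrist"); P,D=cams.snapshot("wrist"); cv2.imwrite("pics/w1.png",P[:,:,::-1])
print(s["time"],s["eef_pos"].round(4),s["eef_rot"].round(3).tolist(), "cam",(-k[3][:3,:3].T@k[3][:3,3]).round(3))
a=cut_out("wrist","bit_block_centre"); print([x["p"] for x in a])
c=cloud(k,D,a[0]["mask"])
for lo,hi in [(.017,.031),(.058,.075)]:
    b=c[(c[:,2]>lo)&(c[:,2]<hi)]; print(lo,len(b),b.mean(0).round(4),cv2.minAreaRect(b[:,:2].astype(np.float32)))
for t,z in [("bit_block_centre",.033),("bit_block_grip",.055)]:
    for q in tip_of("wrist",t)[:1]: print(t,q["p"],q["position"],onplane(k,*q["position"],z).round(4))
E
python3 blk.py
```

```text
2.15 [ 0.4435 -0.2746  0.2212] [[0.765, 0.644, 0.0], [0.644, -0.765, 0.002], [0.002, -0.001, -1.0]] cam [ 0.504 -0.223  0.363]
[0.67]
0.017 2953 [ 0.4504 -0.2747  0.0231] ((0.4453621506690979, -0.27941659092903137), (0.10894138365983963, 0.057718224823474884), 39.82455062866211)
0.058 470 [ 0.4464 -0.2786  0.0645] ((0.4456321895122528, -0.2795393466949463), (0.034036606550216675, 0.014721544459462166), 40.05162811279297)
bit_block_centre 0.82 [325.8, 180.5] [ 0.446  -0.2809  0.033 ]
bit_block_grip 0.71 [326.2, 181.4] [ 0.4494 -0.278   0.055 ]
```

Request:
jog_arm --linear '[[-2,5,8],[-2,5,25],[-2,5,50],[-2,5,80],[-2,5,110],[-2,5,138],[-2,5,160],[-2,5,175],[-2,5,182],[-2,5,184],[-2,5,184],[-2,5,184]]' --turn '[[0,0,0],[0,0,0],[0,0,0],[0,0,0],[0,0,0],[0,0,0],[0,0,0],[0,0,0],[0,0,0],[0,0,0],[0,0,0],[0,0,0]]' --jaw '[0,0,0,0,0,0,0,0,0,0,0.2,0.4]' --newtons 60

```text
time: 3.35
eef_pos: [0.4446, -0.2854, 0.0382]
eef_rot: [[0.769, 0.64, 0.001], [0.64, -0.769, -0.001], [0.0, 0.002, -1.0]]
contact_force: [0.1, 0.9, -0.6]
grip_width: 0.746
finger_force: 0.0
```

Request:
jog_arm --linear '[[0,0,0],[0,0,0],[0,0,0],[0,0,0],[0,0,0],[0,0,0],[0,0,0],[0,0,0],[0,0,0],[0,0,0]]' --turn '[[0,0,0],[0,0,0],[0,0,0],[0,0,0],[0,0,0],[0,0,0],[0,0,0],[0,0,0],[0,0,0],[0,0,0]]' --jaw '[0.5,0.6,0.7,0.8,0.9,1,1,1,1,1]'

```text
time: 4.18
eef_pos: [0.4438, -0.2838, 0.0379]
eef_rot: [[0.768, 0.641, -0.001], [0.641, -0.768, 0.001], [-0.0, -0.001, -1.0]]
contact_force: [-2.2, 2.9, 5.6]
grip_width: 0.179
finger_force: 59.0
```

Request:
jog_arm --linear '[[0,0,-4],[0,0,-12],[0,0,-25],[0,0,-42],[0,0,-62],[0,0,-84],[0,0,-106],[0,0,-126],[0,0,-142],[0,0,-151],[0,0,-155],[0,0,-155]]' --turn '[[0,0,0],[0,0,0],[0,0,0],[0,0,0],[0,0,0],[0,0,0],[0,0,0],[0,0,0],[0,0,0],[0,0,0],[0,0,0],[0,0,0]]' --jaw '[1,1,1,1,1,1,1,1,1,1,1,1]'

```text
time: 5.18
eef_pos: [0.4443, -0.2844, 0.193]
eef_rot: [[0.768, 0.64, 0.001], [0.64, -0.768, -0.001], [0.0, 0.001, -1.0]]
contact_force: [0.3, 0.5, -4.0]
grip_width: 0.174
finger_force: 58.7
```

Request:
jog_arm --linear '[[4,-2,0],[14,-7,0],[30,-16,0],[50,-26,0],[75,-39,0],[100,-52,0],[125,-66,0],[150,-79,0],[172,-90,0],[188,-99,0],[197,-103,0],[200,-105,0]]' --turn '[[0,0,0.1],[0,0,0.4],[0,0,0.9],[0,0,1.5],[0,0,2.2],[0,0,3],[0,0,3.7],[0,0,4.5],[0,0,5.2],[0,0,5.7],[0,0,5.9],[0,0,6]]' --jaw '[1,1,1,1,1,1,1,1,1,1,1,1]'

```text
time: 6.18
eef_pos: [0.5299, -0.0733, 0.1903]
eef_rot: [[0.998, 0.068, -0.003], [0.068, -0.998, 0.001], [-0.003, -0.001, -1.0]]
contact_force: [0.8, 0.3, -2.9]
grip_width: 0.177
finger_force: 58.8
```

Request:
jog_arm --linear '[[0,0,0],[0,0,0],[0,0,0]]' --turn '[[0,0,0],[0,0,0],[0,0,0]]' --jaw '[1,1,1]'

```text
time: 6.43
eef_pos: [0.5297, -0.076, 0.1916]
eef_rot: [[0.998, 0.066, -0.001], [0.066, -0.998, -0.0], [-0.001, 0.0, -1.0]]
contact_force: [-0.3, -0.2, -3.9]
grip_width: 0.177
finger_force: 58.9
```

Run:
```python
from h import *
s=r.get_state(); k=K("wrist"); P,D=cams.snapshot("wrist"); cv2.imwrite("pics/w2.png",P[:,:,::-1]); np.save("d2.npy",D)
print(s["time"],s["eef_pos"].round(4),s["eef_rot"].round(3).tolist(),s["finger_force"],s["contact_force"])
R=s["eef_rot"];t=s["eef_pos"]
a=cut_out("wrist","bit_block_centre"); print([x["p"] for x in a])
if a:
    c=(cloud(k,D,a[0]["mask"])-t)@R; np.save("held.npy",c)
    for lo,hi in [(-.002,.022),(-.04,-.018)]:
        b=c[(c[:,2]>lo)&(c[:,2]<hi)]; print(lo,len(b),np.median(b,0).round(4),cv2.minAreaRect(b[:,:2].astype(np.float32)))
for n,z in [("bay",.019),("drawer",0)]:
    for q in tip_of("wrist",n)[:1]: print(n,q["p"],q["position"],onplane(k,*q["position"],z).round(4))
c=cloud(k,D); th=np.radians(3.8); X=np.array([np.cos(th),np.sin(th)]);Y=np.array([-np.sin(th),np.cos(th)])
o=np.array([.4687,.0701]); l=np.c_[(c[:,:2]-o)@X,(c[:,:2]-o)@Y,c[:,2]]; np.save("l2.npy",l)
for nm,lo,hi in [("panel",.090,.1),("walls",.047,.058),("floor",.015,.024)]:
    b=l[(l[:,2]>lo)&(l[:,2]<hi)&(abs(l[:,0]-.07)<.12)&(abs(l[:,1])<.16)]; print(nm,len(b),np.percentile(b,[1,50,99],axis=0).round(4).tolist() if len(b) else "")
    if len(b): 
        print(" x",[(round(float(e),3),int(n)) for n,e in zip(*np.histogram(b[:,0],np.arange(-.02,.2,.004))) if n>8]); print(" y",[(round(float(e),3),int(n)) for n,e in zip(*np.histogram(b[:,1],np.arange(-.16,.16,.004))) if n>8])
```

```text
6.4333 [ 0.5297 -0.076   0.1916] [[0.998, 0.066, -0.001], [0.066, -0.998, -0.0], [-0.001, 0.0, -1.0]] 58.874326944351196 [-0.31833753 -0.24637481 -3.90647854]
[0.73, 0.64]
-0.002 28 [ 0.0173 -0.0297  0.0176] ((0.026277024298906326, -0.02873844839632511), (0.05154706537723541, 0.0026347197126597166), 0.5012544393539429)
-0.04 0 [nan nan nan] ((0.0, 0.0), (0.0, 0.0), 0.0)
bay 0.57 [205.2, 156.9] [0.5479 0.0463 0.019 ]
drawer 0.82 [194.0, 212.3] [0.4773 0.0698 0.    ]
panel 17210 [[0.0038, -0.143, 0.0907], [0.1698, -0.0215, 0.0986], [0.1897, 0.1231, 0.1]]
 x [(0.0, 218), (0.004, 1096), (0.008, 1100), (0.012, 1131), (0.016, 1546), (0.02, 364), (0.16, 677), (0.164, 1740), (0.168, 1580), (0.172, 1735), (0.176, 1650), (0.18, 1797), (0.184, 1696), (0.188, 880)]
 y [(-0.148, 109), (-0.144, 216), (-0.14, 214), (-0.136, 216), (-0.132, 212), (-0.128, 225), (-0.124, 214), (-0.12, 220), (-0.116, 218), (-0.112, 211), (-0.108, 247), (-0.104, 317), (-0.1, 303), (-0.096, 298), (-0.092, 297), (-0.088, 312), (-0.084, 300), (-0.08, 306), (-0.076, 304), (-0.072, 299), (-0.068, 299), (-0.064, 317), (-0.06,
[... 2183 characters left out ...]
floor 14725 [[0.02, -0.115, 0.0167], [0.1079, -0.0169, 0.0184], [0.1549, 0.117, 0.0239]]
 x [(0.016, 177), (0.02, 556), (0.024, 347), (0.028, 291), (0.032, 285), (0.036, 249), (0.04, 254), (0.044, 295), (0.048, 252), (0.052, 294), (0.056, 272), (0.06, 299), (0.064, 363), (0.068, 358), (0.072, 328), (0.076, 356), (0.08, 326), (0.084, 343), (0.088, 416), (0.092, 341), (0.096, 337), (0.1, 317), (0.104, 335), (0.108, 351), (0.112, 377), (0.116, 438), (0.12, 491), (0.124, 596), (0.128, 729), (0.132, 555), (0.14, 726), (0.144, 1207), (0.148, 985), (0.152, 741), (0.156, 32), (0.16, 42), (0.164, 28), (0.168, 25), (0.172, 11)]
  return _methods._mean(a, axis=axis, dtype=dtype,
  ret = um.true_divide(
```

View pics/w2.png

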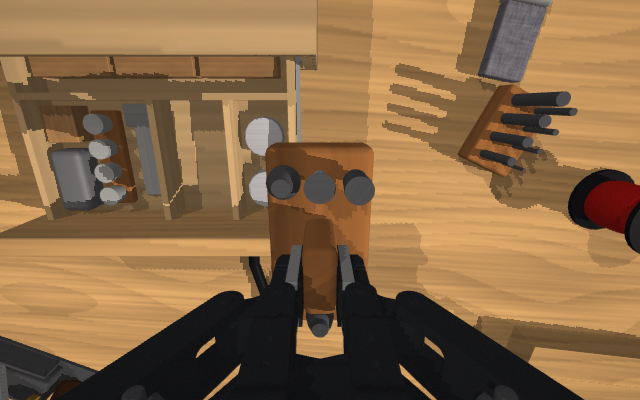

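The view shows the empty bay at about (203,155), and the block is held squarely. Next I'll fit the bay walls and the held block precisely from this depth image.

Run:
```python
from h import *
l=np.load("l2.npy"); D=np.load("d2.npy"); k=K("wrist"); s=r.get_state()
c=(cloud(k,D)-s["eef_pos"])@s["eef_rot"]
for nm,lo,hi in [("blocktop",.010,.019),("griptop",-.033,-.024)]:
    b=c[(c[:,2]>lo)&(c[:,2]<hi)&(abs(c[:,0])<.08)&(abs(c[:,1])<.04)]
    print(nm,len(b),np.percentile(b,[1,50,99],axis=0).round(4).tolist(),cv2.minAreaRect(b[:,:2].astype(np.float32)))
    if nm=="blocktop": print(np.median(b[:,2]), b[:,0].max(), [b[(b[:,0]>x)&(b[:,0]<x+.01)][:,1][[0]].size and np.percentile(b[(b[:,0]>x)&(b[:,0]<x+.01)][:,1],[1,99]).round(4).tolist() for x in (.02,.03,.04)])
w=l[(l[:,2]>.0505)&(l[:,2]<.056)]
for y0 in (-.066,.002):
    b=w[(abs(w[:,1]-y0)<.007)&(w[:,0]>.03)&(w[:,0]<.125)]; p=np.polyfit(b[:,0]-.0775,b[:,1],1); print("wall y",y0,len(b),p,np.percentile(b[:,1]-p[0]*(b[:,0]-.0775),[2,98]))
b=w[(abs(w[:,0]-.136)<.007)&(w[:,1]>-.06)&(w[:,1]<-.005)]; print("back",np.percentile(b[:,0],[2,50,98]))
p_=l[(l[:,2]>.092)&(l[:,2]<.101)&(l[:,0]<.03)]
print("panel",np.polyfit(p_[:,1],p_[:,0],1),np.percentile(p_[:,0],[2,98]))
f=l[(abs(l[:,0]-.08)<.04)&(abs(l[:,1]+.025)<.02)&(l[:,2]<.03)]; print("floor z",np.median(f[:,2]), "wall z",np.median(w[:,2]))
```

```text
blocktop 7451 [[-0.0134, -0.0293, 0.0131], [0.0261, -0.0006, 0.0147], [0.0582, 0.0272, 0.0183]] ((0.00400218740105629, -0.0010369252413511276), (0.05807804316282272, 0.10895953327417374), 89.90138244628906)
0.014715956465413387 0.05845129912182725 [[-0.0291, 0.0268], [-0.0296, 0.0131], [-0.0294, 0.0272]]
griptop 2850 [[-0.0116, -0.0206, -0.0326], [0.0074, -0.0011, -0.0271], [0.02, 0.0189, -0.0242]] ((0.005049635656177998, 0.0003939550369977951), (0.03356694057583809, 0.032151106745004654), 50.593849182128906)
wall y -0.066 679 [-0.000461   -0.06537681] [-0.06837899 -0.06224202]
wall y 0.002 719 [-0.00020653  0.00243913] [-0.00067978  0.00578589]
back [0.13449163 0.13701432 0.13952616]
panel [-0.00038337  0.01253056] [0.00363596 0.02026484]
floor z 0.018269249259630818 wall z 0.05226654473588215
```

Request:
jog_arm --linear '[[1,-4,0],[3,-13,0],[6,-28,0],[9,-45,0],[12,-63,0],[16,-81,0],[19,-96,0],[21,-107,0],[22,-114,0],[22,-117,0],[22,-117,0],[22,-117,0]]' --turn '[[0,0,0],[0,0,0],[0,0,0],[0,0,0],[0,0,0],[0,0,0],[0,0,0],[0,0,0],[0,0,0],[0,0,0],[0,0,0],[0,0,0]]' --jaw '[1,1,1,1,1,1,1,1,1,1,1,1]'

```text
time: 7.63
eef_pos: [0.5444, 0.0424, 0.1922]
eef_rot: [[0.998, 0.067, -0.0], [0.067, -0.998, -0.0], [-0.0, 0.0, -1.0]]
contact_force: [0.0, -0.2, -3.4]
grip_width: 0.176
finger_force: 58.8
```

Request:
jog_arm --linear '[[0,0,3],[0,0,10],[0,0,20],[0,0,32],[0,0,45],[0,0,57],[0,0,67],[0,0,74],[0,0,78],[0,0,80],[0,0,80],[0,0,80]]' --turn '[[0,0,0],[0,0,0],[0,0,0],[0,0,0],[0,0,0],[0,0,0],[0,0,0],[0,0,0],[0,0,0],[0,0,0],[0,0,0],[0,0,0]]' --jaw '[1,1,1,1,1,1,1,1,1,1,1,1]'

```text
time: 8.63
eef_pos: [0.545, 0.0428, 0.1128]
eef_rot: [[0.998, 0.067, 0.001], [0.067, -0.998, 0.0], [0.001, 0.0, -1.0]]
contact_force: [-0.7, 0.8, -3.7]
grip_width: 0.178
finger_force: 58.9
```

Run:
```python
from h import *
s=r.get_state(); k=K("wrist"); P,D=cams.snapshot("wrist"); cv2.imwrite("pics/w3.png",P[:,:,::-1])
R=s["eef_rot"];t=s["eef_pos"]; print(s["time"],t.round(4),R.round(4).tolist(),s["contact_force"].round(1),s["finger_force"])
c=cloud(k,D); o=np.array([.5481,.0438]); th=np.radians(3.8); X=np.array([np.cos(th),np.sin(th)]);Y=np.array([-np.sin(th),np.cos(th)])
l=np.c_[(c[:,:2]-o)@X,(c[:,:2]-o)@Y,c[:,2]]
b=l[(abs(l[:,2]-t[2]+.0147)<.0035)&(abs(l[:,0])<.07)&(abs(l[:,1])<.045)]; print("block top",len(b),cv2.minAreaRect(b[:,:2].astype(np.float32)),np.percentile(b,[1,99],axis=0).round(4).tolist())
w=l[(l[:,2]>.0495)&(l[:,2]<.056)]
for y0 in (-.035,.035):
    q=w[(abs(w[:,1]-y0)<.009)&(w[:,0]<.053)&(w[:,0]>-.05)]; print("wall",len(q),np.percentile(q[:,1],[2,50,98]).round(4) if len(q) else "")
q=w[(abs(w[:,0]-.06)<.009)&(abs(w[:,1])<.028)]; print("back",len(q),np.percentile(q[:,0],[2,50,98]).round(4))
```

```text
8.6333 [0.545  0.0428 0.1128] [[0.9978, 0.0667, 0.001], [0.0667, -0.9978, 0.0001], [0.001, 0.0, -1.0]] [-0.7  0.8 -3.7] 58.882752656936646
block top 7834 ((-0.007348246872425079, 0.0002537667751312256), (0.12531347572803497, 0.05781329795718193), 0.062209345400333405) [[-0.0687, -0.0277, 0.095], [0.0548, 0.0284, 0.0996]]
wall 115 [-0.0368 -0.0362 -0.0311]
wall 134 [0.0316 0.037  0.0374]
back 849 [0.0567 0.0599 0.0625]
```

View pics/w3.png

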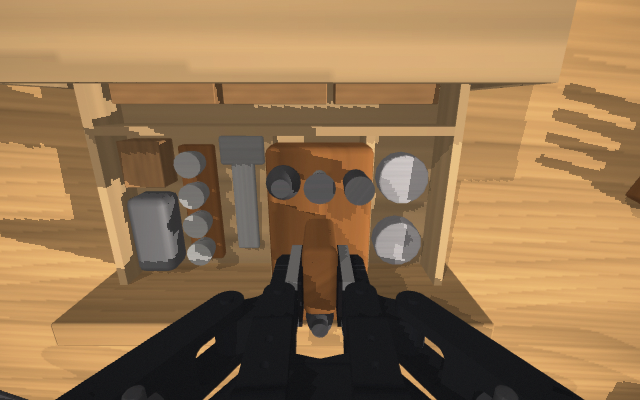

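The block sits centred over the bay to within a millimetre, with the walls visible on either side. I'll lower it.

Request:
jog_arm --linear '[[0,0,3],[0,0,8],[0,0,14],[0,0,20],[0,0,26],[0,0,31],[0,0,36],[0,0,41],[0,0,45],[0,0,48],[0,0,50],[0,0,50]]' --turn '[[0,0,0],[0,0,0],[0,0,0],[0,0,0],[0,0,0],[0,0,0],[0,0,0],[0,0,0],[0,0,0],[0,0,0],[0,0,0],[0,0,0]]' --jaw '[1,1,1,1,1,1,1,1,1,1,1,1]'

```text
time: 9.68
eef_pos: [0.5442, 0.0427, 0.0618]
eef_rot: [[0.998, 0.067, -0.001], [0.067, -0.998, -0.0], [-0.001, -0.0, -1.0]]
contact_force: [0.8, -0.7, -4.1]
grip_width: 0.175
finger_force: 58.9
```

Request:
jog_arm --linear '[[0,0,1],[0,0,2],[0,0,3],[0,0,4],[0,0,4],[0,0,4]]' --turn '[[0,0,0],[0,0,0],[0,0,0],[0,0,0],[0,0,0],[0,0,0]]' --jaw '[1,1,1,1,1,1]'

```text
time: 10.18
eef_pos: [0.5445, 0.0427, 0.0583]
eef_rot: [[0.998, 0.067, -0.0], [0.067, -0.998, -0.0], [-0.0, 0.0, -1.0]]
contact_force: [0.5, -0.1, -4.0]
grip_width: 0.174
finger_force: 58.9
```

Request:
jog_arm --linear '[[0,0,0.5],[0,0,1],[0,0,1],[0,0,1]]' --turn '[[0,0,0],[0,0,0],[0,0,0],[0,0,0]]' --jaw '[1,1,1,1]'

```text
time: 10.52
eef_pos: [0.5445, 0.0427, 0.0573]
eef_rot: [[0.998, 0.067, -0.0], [0.067, -0.998, -0.0], [-0.0, -0.0, -1.0]]
contact_force: [-0.3, 0.2, -4.3]
grip_width: 0.176
finger_force: 58.9
```

Request:
jog_arm --linear '[[0,0,0.5],[0,0,1],[0,0,1],[0,0,1]]' --turn '[[0,0,0],[0,0,0],[0,0,0],[0,0,0]]' --jaw '[1,1,1,1]'

```text
time: 10.85
eef_pos: [0.545, 0.0428, 0.0568]
eef_rot: [[0.998, 0.067, 0.001], [0.067, -0.998, 0.0], [0.001, -0.0, -1.0]]
contact_force: [-0.2, 0.4, 0.8]
grip_width: 0.178
finger_force: 59.4
```

Touchdown: the floor now carries the block's weight. I'll release it and lift off.

Request:
jog_arm --linear '[[0,0,0],[0,0,0],[0,0,0],[0,0,0],[0,0,0],[0,0,0],[0,0,0],[0,0,0],[0,0,0]]' --turn '[[0,0,0],[0,0,0],[0,0,0],[0,0,0],[0,0,0],[0,0,0],[0,0,0],[0,0,0],[0,0,0]]' --jaw '[0.8,0.75,0.7,0.65,0.6,0.55,0.5,0.5,0.5]'

```text
time: 11.6
eef_pos: [0.5445, 0.0427, 0.0563]
eef_rot: [[0.998, 0.067, 0.0], [0.067, -0.998, 0.0], [0.0, -0.0, -1.0]]
contact_force: [0.9, 0.5, -0.5]
grip_width: 0.501
finger_force: 0.0
```

Request:
jog_arm --linear '[[0,0,-3],[0,0,-10],[0,0,-22],[0,0,-38],[0,0,-58],[0,0,-80],[0,0,-102],[0,0,-122],[0,0,-138],[0,0,-147],[0,0,-150],[0,0,-150]]' --turn '[[0,0,0],[0,0,0],[0,0,0],[0,0,0],[0,0,0],[0,0,0],[0,0,0],[0,0,0],[0,0,0],[0,0,0],[0,0,0],[0,0,0]]' --jaw '[0.5,0.5,0.5,0.5,0.5,0.5,0.5,0.5,0.5,0.5,0.5,0.5]'

```text
time: 12.6
eef_pos: [0.5451, 0.0427, 0.2077]
eef_rot: [[0.998, 0.067, 0.002], [0.067, -0.998, 0.0], [0.002, 0.0, -1.0]]
contact_force: [0.6, -0.4, -0.0]
grip_width: 0.502
finger_force: 0.0
```

Run:
```python
from h import *
s=r.get_state(); k=K("wrist"); P,D=cams.snapshot("wrist"); cv2.imwrite("pics/w4.png",P[:,:,::-1]); print(s["joint_pos"].round(2), s["eef_pos"])
c=cloud(k,D); o=np.array([.5481,.0438]); th=np.radians(3.8); X=np.array([np.cos(th),np.sin(th)]);Y=np.array([-np.sin(th),np.cos(th)])
l=np.c_[(c[:,:2]-o)@X,(c[:,:2]-o)@Y,c[:,2]]
b=l[(abs(l[:,0])<.053)&(abs(l[:,1])<.027)]
for nm,lo,hi in [("top",.036,.05),("grip",.075,.095)]:
    q=b[(b[:,2]>lo)&(b[:,2]<hi)]; print(nm,len(q),np.percentile(q,[1,50,99],axis=0).round(4).tolist())
    if len(q)>50: A=np.c_[q[:,:2],np.ones(len(q))]; print("plane",np.linalg.lstsq(A,q[:,2],rcond=None)[0].round(4))
p=l[(l[:,2]>.09)&(l[:,2]<.101)&(l[:,0]<-.04)&(l[:,0]>-.1)]; print("panel",np.percentile(p[:,0],[2,98]))
q=l[(l[:,0]<-.09)&(l[:,0]>-.25)&(abs(l[:,1])<.12)&(l[:,2]>.006)&(l[:,2]<.03)]; print("pliers?",len(q),np.percentile(q,[1,50,99],axis=0).round(3).tolist() if len(q) else "")
```

```text
[0.03 0.04 1.91 0.   1.19 1.54] [0.54512445 0.0427332  0.20766333]
top 3196 [[-0.0507, -0.0267, 0.0404], [0.0083, -0.0026, 0.0422], [0.0529, 0.0266, 0.0438]]
plane [-0.0009 -0.0003  0.0422]
grip 592 [[-0.0152, -0.007, 0.0774], [0.0021, 0.0005, 0.0837], [0.0172, 0.008, 0.0856]]
plane [-0.0403 -0.0236  0.0835]
panel [-0.07356406 -0.05677473]
pliers? 823 [[-0.248, -0.061, 0.006], [-0.181, -0.046, 0.011], [-0.126, -0.032, 0.013]]
```

View pics/w4.png

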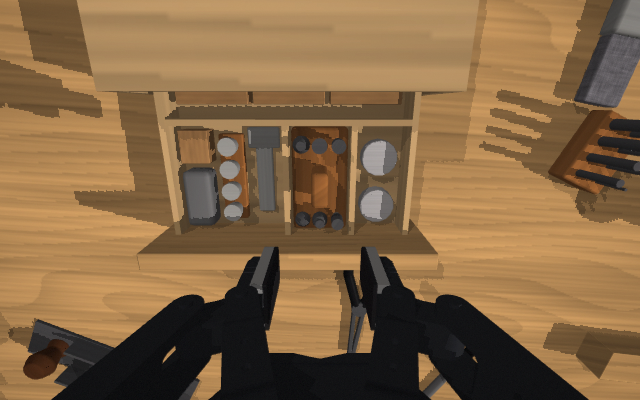

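The block is seated level, its top measuring 42 mm against the expected 43. The drawer front's outer face runs at rows 255-270, and the pliers at (357,305) lie below and to the right of my push line. I'll shut the fingers and go down in front of the panel's middle.

Request:
jog_arm --linear '[[-4,-1,0],[-13,-4,0],[-26,-7,0],[-42,-12,0],[-59,-17,0],[-76,-22,0],[-91,-26,0],[-102,-29,0],[-109,-31,0],[-112,-32,0],[-112,-32,0],[-112,-32,0]]' --turn '[[0,0,0],[0,0,0],[0,0,0],[0,0,0],[0,0,0],[0,0,0],[0,0,0],[0,0,0],[0,0,0],[0,0,0],[0,0,0],[0,0,0]]' --jaw '[0.6,0.7,0.8,0.9,1,1,1,1,1,1,1,1]' --newtons 40

```text
time: 13.65
eef_pos: [0.431, 0.0672, 0.2064]
eef_rot: [[0.998, 0.067, 0.001], [0.067, -0.998, -0.0], [0.001, 0.0, -1.0]]
contact_force: [0.8, -0.4, -0.0]
grip_width: -0.0
finger_force: 0.0
```

Request:
jog_arm --linear '[[0,0,4],[0,0,13],[0,0,28],[0,0,46],[0,0,66],[0,0,88],[0,0,110],[0,0,130],[0,0,145],[0,0,154],[0,0,158],[0,0,158]]' --turn '[[0,0,0],[0,0,0],[0,0,0],[0,0,0],[0,0,0],[0,0,0],[0,0,0],[0,0,0],[0,0,0],[0,0,0],[0,0,0],[0,0,0]]' --jaw '[1,1,1,1,1,1,1,1,1,1,1,1]'

```text
time: 14.65
eef_pos: [0.4299, 0.067, 0.0471]
eef_rot: [[0.998, 0.066, -0.002], [0.066, -0.998, -0.0], [-0.002, 0.0, -1.0]]
contact_force: [0.0, -0.5, -0.2]
grip_width: -0.001
finger_force: 0.0
```

Request:
jog_arm --linear '[[1,0,0],[3,0,0],[6,0,0],[10,0,0],[14,0,0],[18,0,0],[22,0,0],[26,0,0],[30,0,0],[34,0,0],[38,0,0],[42,0,0]]' --turn '[[0,0,0],[0,0,0],[0,0,0],[0,0,0],[0,0,0],[0,0,0],[0,0,0],[0,0,0],[0,0,0],[0,0,0],[0,0,0],[0,0,0]]' --jaw '[1,1,1,1,1,1,1,1,1,1,1,1]'

```text
time: 15.65
eef_pos: [0.4725, 0.07, 0.048]
eef_rot: [[0.998, 0.067, -0.001], [0.067, -0.998, -0.0], [-0.001, 0.0, -1.0]]
contact_force: [-2.0, 0.1, 0.3]
grip_width: 0.001
finger_force: 0.0
```

Request:
jog_arm --linear '[[4,0,0],[9,0,0],[14,0,0],[19,0,0],[24,0,0],[29,0,0],[34,0,0],[39,0,0],[44,0,0],[49,0,0],[54,0,0],[58,0,0]]' --turn '[[0,0,0],[0,0,0],[0,0,0],[0,0,0],[0,0,0],[0,0,0],[0,0,0],[0,0,0],[0,0,0],[0,0,0],[0,0,0],[0,0,0]]' --jaw '[1,1,1,1,1,1,1,1,1,1,1,1]'

```text
time: 16.65
eef_pos: [0.5312, 0.0739, 0.0484]
eef_rot: [[0.998, 0.067, 0.001], [0.067, -0.998, 0.0], [0.001, -0.0, -1.0]]
contact_force: [-1.1, 0.2, -1.0]
grip_width: 0.005
finger_force: 0.0
```

Request:
jog_arm --linear '[[3,0,0],[6,0,0],[9,0,0],[12,0,0],[15,0,0],[18,0,0],[21,0,0],[24,0,0],[27,0,0],[30,0,0],[33,0,0],[36,0,0]]' --turn '[[0,0,0],[0,0,0],[0,0,0],[0,0,0],[0,0,0],[0,0,0],[0,0,0],[0,0,0],[0,0,0],[0,0,0],[0,0,0],[0,0,0]]' --jaw '[1,1,1,1,1,1,1,1,1,1,1,1]'

```text
time: 17.65
eef_pos: [0.566, 0.0762, 0.0482]
eef_rot: [[0.998, 0.067, -0.001], [0.067, -0.998, -0.0], [-0.001, 0.0, -1.0]]
contact_force: [-4.7, 0.0, 2.6]
grip_width: -0.002
finger_force: 0.0
```

Request:
jog_arm --linear '[[2,0,0],[4,0,0],[6,0,0],[8,0,0],[10,0,0],[12,0,0],[14,0,0],[16,0,0],[18,0,0],[20,0,0]]' --turn '[[0,0,0],[0,0,0],[0,0,0],[0,0,0],[0,0,0],[0,0,0],[0,0,0],[0,0,0],[0,0,0],[0,0,0]]' --jaw '[1,1,1,1,1,1,1,1,1,1]'

```text
time: 18.48
eef_pos: [0.5846, 0.0774, 0.0477]
eef_rot: [[0.998, 0.067, -0.004], [0.067, -0.998, -0.0], [-0.004, 0.0, -1.0]]
contact_force: [-6.2, -0.7, 3.2]
grip_width: 0.0
finger_force: 0.0
```

Request:
jog_arm --linear '[[1,0,0],[2,0,0],[3,0,0],[4,0,0],[5,0,0],[6,0,0],[7,0,0],[8,0,0],[9,0,0],[10,0,0]]' --turn '[[0,0,0],[0,0,0],[0,0,0],[0,0,0],[0,0,0],[0,0,0],[0,0,0],[0,0,0],[0,0,0],[0,0,0]]' --jaw '[1,1,1,1,1,1,1,1,1,1]'

```text
time: 19.32
eef_pos: [0.5941, 0.0781, 0.0476]
eef_rot: [[0.998, 0.067, -0.005], [0.067, -0.998, -0.0], [-0.005, 0.0, -1.0]]
contact_force: [-8.4, -0.4, 4.4]
grip_width: 0.003
finger_force: 0.0
```

Request:
jog_arm --linear '[[1,0,0],[2,0,0],[3,0,0],[4,0,0],[4,0,0]]' --turn '[[0,0,0],[0,0,0],[0,0,0],[0,0,0],[0,0,0]]' --jaw '[1,1,1,1,1]'

```text
time: 19.73
eef_pos: [0.5982, 0.0784, 0.0476]
eef_rot: [[0.998, 0.067, -0.005], [0.067, -0.998, -0.0], [-0.005, 0.0, -1.0]]
contact_force: [-7.2, 0.1, 3.0]
grip_width: 0.001
finger_force: 0.0
```

Request:
jog_arm --linear '[[1,0,0],[2,0,0],[3,0,0],[4,0,0],[4,0,0]]' --turn '[[0,0,0],[0,0,0],[0,0,0],[0,0,0],[0,0,0]]' --jaw '[1,1,1,1,1]'

```text
time: 20.15
eef_pos: [0.6003, 0.0785, 0.047]
eef_rot: [[0.998, 0.067, -0.008], [0.067, -0.998, -0.001], [-0.008, 0.0, -1.0]]
contact_force: [-12.0, -1.3, 4.0]
grip_width: -0.002
finger_force: 0.0
```

Request:
jog_arm --linear '[[1,0,0],[2,0,0],[2,0,0]]' --turn '[[0,0,0],[0,0,0],[0,0,0]]' --jaw '[1,1,1]'

```text
time: 20.4
eef_pos: [0.6002, 0.0785, 0.0463]
eef_rot: [[0.998, 0.067, -0.013], [0.067, -0.998, -0.001], [-0.013, 0.0, -1.0]]
contact_force: [-16.4, -1.6, 6.3]
grip_width: 0.002
finger_force: 0.0
```

The drawer is at its end stop: the tool has stopped advancing and the force is rising. I'll back off gently and look.

Request:
jog_arm --linear '[[-2,0,0],[-4,0,0],[-6,0,0],[-9,0,0],[-12,0,0],[-16,0,0],[-22,0,0],[-30,0,0],[-40,0,0],[-50,0,0],[-56,0,0],[-58,0,0]]' --turn '[[0,0,0],[0,0,0],[0,0,0],[0,0,0],[0,0,0],[0,0,0],[0,0,0],[0,0,0],[0,0,0],[0,0,0],[0,0,0],[0,0,0]]' --jaw '[1,1,1,1,1,1,1,1,1,1,1,1]'

```text
time: 21.4
eef_pos: [0.5466, 0.075, 0.0481]
eef_rot: [[0.998, 0.067, -0.001], [0.067, -0.998, -0.0], [-0.001, -0.0, -1.0]]
contact_force: [-0.8, -0.3, -0.8]
grip_width: -0.001
finger_force: 0.0
```

```bash
cat > chk.py <<'E'
from h import *
import sys
s=r.get_state(); k=K("wrist"); P,D=cams.snapshot("wrist"); cv2.imwrite(f"pics/{sys.argv[1]}.png",P[:,:,::-1]); print(s["time"],s["eef_pos"].round(4),s["contact_force"].round(1))
c=cloud(k,D); o=np.array([.5481,.0438]); th=np.radians(3.8); X=np.array([np.cos(th),np.sin(th)]);Y=np.array([-np.sin(th),np.cos(th)])
x=(c[:,:2]-o)@X; y=(c[:,:2]-o)@Y; m=(c[:,2]>.088)&(c[:,2]<.106)&(x<.2)&(abs(y-.03)<.13)
n,e=np.histogram(x[m],np.arange(-.08,.12,.004)); print([(round(float(a),3),int(b)) for a,b in zip(e,n) if b>5], "panel/top min x",np.percentile(x[m],.5).round(4), "travel from start", (np.percentile(x[m],.5)+.0745).round(4))
E
python3 chk.py w5
```

```text
21.4 [0.5466 0.075  0.0481] [-0.8 -0.3 -0.8]
[(-0.012, 38), (-0.008, 1153), (-0.004, 486), (0.0, 528), (0.004, 790), (0.008, 703), (0.012, 3819), (0.06, 4913), (0.064, 8190), (0.068, 8511), (0.072, 8547), (0.076, 7438), (0.084, 5485), (0.088, 10008), (0.092, 10334), (0.096, 10758), (0.1, 10956), (0.104, 5369)] panel/top min x -0.0067 travel from start 0.0678
```

View pics/w5.png

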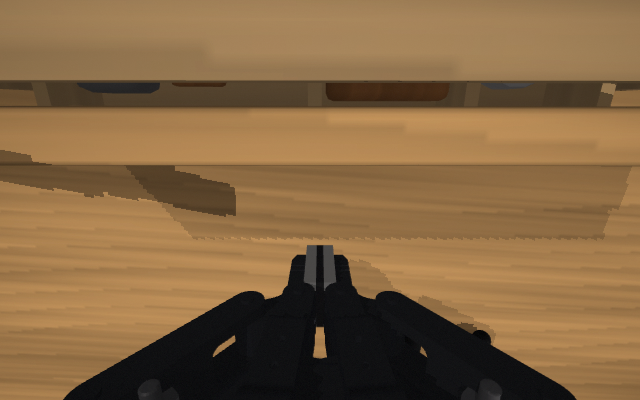

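The drawer stands about 7 mm out, with a narrow gap at rows 80-107, which matches the latched position. I'll draw clear and check that it stays there.

Request:
jog_arm --linear '[[-3,0,-2],[-8,0,-8],[-15,0,-18],[-22,0,-32],[-28,0,-50],[-32,0,-70],[-36,0,-90],[-38,0,-108],[-40,0,-122],[-40,0,-128],[-40,0,-130],[-40,0,-130]]' --turn '[[0,0,0],[0,0,0],[0,0,0],[0,0,0],[0,0,0],[0,0,0],[0,0,0],[0,0,0],[0,0,0],[0,0,0],[0,0,0],[0,0,0]]' --jaw '[1,1,1,1,1,1,1,1,1,1,1,1]'

```text
time: 22.45
eef_pos: [0.5088, 0.0724, 0.1788]
eef_rot: [[0.998, 0.067, 0.001], [0.067, -0.998, 0.0], [0.001, -0.0, -1.0]]
contact_force: [-0.3, 0.6, 0.0]
grip_width: -0.002
finger_force: 0.0
```

Request:
jog_arm --linear '[[0,0,0],[0,0,0],[0,0,0],[0,0,0],[0,0,0],[0,0,0],[0,0,0],[0,0,0],[0,0,0],[0,0,0],[0,0,0],[0,0,0]]' --turn '[[0,0,0],[0,0,0],[0,0,0],[0,0,0],[0,0,0],[0,0,0],[0,0,0],[0,0,0],[0,0,0],[0,0,0],[0,0,0],[0,0,0]]' --jaw '[1,1,1,1,1,1,1,1,1,1,1,1]'

```text
time: 23.45
eef_pos: [0.5085, 0.0724, 0.1783]
eef_rot: [[0.998, 0.067, 0.0], [0.067, -0.998, 0.0], [0.0, -0.0, -1.0]]
contact_force: [-0.4, 0.0, -0.1]
grip_width: 0.0
finger_force: 0.0
```

```bash
python3 chk.py w6
```

```text
23.45 [0.5085 0.0724 0.1783] [-0.4  0.  -0.1]
[(0.06, 2201), (0.064, 2317), (0.068, 2460), (0.072, 2509), (0.076, 1924), (0.084, 2382), (0.088, 2779), (0.092, 2842), (0.096, 2868), (0.1, 2943), (0.104, 600)] panel/top min x 0.0612 travel from start 0.1357
```

View pics/w6.png

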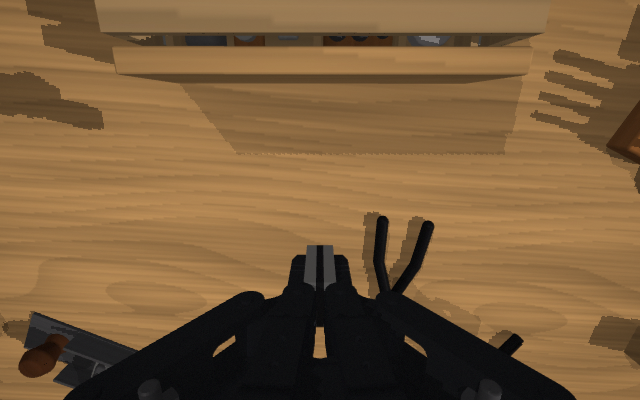

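The drawer is still about 7 mm out after 2 s with nothing touching it (panel at rows 45-80), so it has latched. The pliers at (400,255) are undisturbed.

```bash
python3 -c "
from workcell import r; print(r.finish_job())"
```

```text
the job is handed in; nothing more can be done
None
```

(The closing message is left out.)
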